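Slip the long carton under the sprung roller bail

ROBOT

A 6-joint arm with a two-finger parallel gripper is mounted at the origin on the work surface; the furniture and walls round the work are solid. World frame = base frame: x ahead of the robot, y to its left, z up, the work surface at z = 0. Lengths are in m, angles in rad, forces in N, time in s.
With the tool pointing down it reaches from about 0.275 to 1 m from the base axis. Payload 8.4 kg.
Tool frame: the origin (TCP) lies at the very end of the fingers, on their centre line; the grasp point (between the pads) lies 19 mm behind it (grasp_offset is the z of the grasp point in the tool frame, in m); z points along the fingers, y is the line along which they close (so a half turn about z gives the same grasp; the last joint's range is limited). The gripper opens to 85 mm and grips with 20 to 120 N. Pads are 22 mm wide; open, the fingers measure 114 mm over their backs; the gripper's body (76 mm by 85 mm) begins 54 mm behind the grasp point. The pads swing forward as they close: fully open they stand 13 mm farther back than shut.
Start: joints at [-1.33, 0.353, 1.633, -0, 1.155, -0.002], TCP at [0.15, -0.607, 0.231] pointing down, gripper open.
Joint ranges: [-2.63, 2.63], [-0.92, 2.1], [0.06, 2.66], [-1.3, 4.44], [0, 2.69], [-3.02, 3.02]. Speed limits (rad/s): [2.22, 2.22, 2.79, 3.14, 3.14, 3.14].

INTERFACE

Orientations are given as a unit quaternion [x, y, z, w].
In Python, from rig import sense, grab_frame, close_job, grasp_offset gives the robot as it stands. The module is installed in compiled form; this text tells all that it offers.
- The arm moves only by the tool arm_command, never from a script. Its argument "plan" is text: rows parted by semicolons, each of 7 numbers parted by spaces: the shift along the tool's x, y, z in mm, then the turn, a rotation vector about the tool's x, y, z in rad, then the opening, from 0 (shut) to 1 (fully open). In form: tx ty tz ax ay az gripper; .... A call has 1 to 8 rows; each row shifts and turns the commanded pose from where the row before left it, along the tool's axes as they then stand; what a row does not reach is not made up. A row lasts 1/12 s, in which the tool goes at most 41.7 mm and 7.16 degrees, less where a joint would pass 70% of its speed; a pose out of reach is approached as far as the arm can. A call is refused whole if a number of a shift passes 41.7 or a number of a turn 0.125, either way. A call with a gripper value outside its range is refused whole. The fingers move at their own pace and stop on an object; "newtons" is the grip in N (left out, the last holds). Time passes only in rows, so rows that do not move let the fingers close. It gives the time, the measured TCP pose, the force, the opening and the grip force at its end, in the units of the state.
- sense(): the state, without advancing time (a new reading comes with each control period).
- grab_frame(name): name is "scene" or "top"; returns a dict with "pixels" (400x640x3 uint8, blue, green, red), "camera_matrix" (3x3 intrinsics, pixels), "k1" (the pictures are not rectified: a ray, as slopes to the right and down, at radius r is drawn at 1 + k1 r^2 times it, then the intrinsics apply), "world_from_camera" (4x4, takes a point from camera to world coordinates). Camera axes: x right, y up, looking along -z (the intrinsics and any distortion apply to the point x, -y, -z); pixel columns grow to the right and rows downward; lengths in m; the calibration is good to about 2 mm. A picture is of the moment at which its call begins. There is no depth.
- close_job(): hands the job in; it is judged then, once.
The state is a dict: "t": time; "q": joint angles; "dq": joint speeds; "joint_efforts": joint torques, N m; "tcp_pos": TCP position; "tool_rot": TCP orientation; "contact_force": force on the tool from outside, world axes, zero at the start; "torque": the same for the moment, N m; "width": finger opening in m; "grasp_force": force on a finger pad.
Only numpy, scipy, OpenCV 4.12 (cv2) and the standard library are available. Lean on these libraries where they do the work, as an engineer would, in place of code of your own. Each camera call takes 0.05 s, during which the arm holds its last target. There are 200 camera calls.

TASK

The long brown carton is to be held down on the jig for labelling. Lay it flat in line with the jig's lane in front of the sprung roller bail, push it in under the roller so that its end lifts the bail back, slide it home to the blue end stop, and let go so that the roller bears down on it. Leave the tiny cube-shaped carton where it stands.

Things in the scene. Friction and masses are not known exactly. Their poses are not given: they have to be found in the camera images.
- long_carton: Long flat brown carton, 61 x 200 x 45 mm, 0.1-0.21 kg, the only long one, loose and flat on the bench left of the jig. Origin at the centre of its underside, y along its length, z up. Grip firmly (its weight off-centre turns it in a weak grip) from above across the 61 mm, about 40 mm behind its middle (away from the bail), to keep the gripper clear of the roller.
- jig: Fixed jig, 8 mm aluminium plate x -100..90, y -70..70 mm in its own frame. Origin on the lane's centre line at bench level, z up; +x = push-in direction, roughly world -y (robot's right). Lane y = 0 between yellow lines. Blue end stop, top 45 mm above the bench, face at x = 75 mm: a carton that is home has its middle at x = -25, its rear overhanging the plate.
- bail (a joint): Sprung U-shaped bail, hinged at jig x 55, z 18 mm, with a free-turning black roller (orange ends, radius 18 mm) across the lane: at rest (0) its axis is at jig x -5, z 56 mm. Grows (rad, max 1.3) as the roller goes up and back. 103 mm clear between its arms. The spring presses about 5 N; a carton pushed along +x with 5-10 N lifts it by itself. Reads about 0.28 on the carton.
- tiny_carton: Bystander, to be left alone: small cube-shaped brown carton, 61 x 60 x 50 mm, loose on the bench to the right of the jig, beyond its end stop; origin at the centre of its underside. Farther right stand red bins and a tall blue cabinet: lift the tool to 0.4 m before crossing there. A low black parts case stands at the left, behind the long carton.

How it is judged:
By the outcome, as a careful person would: the job done as asked, in the order asked, and still so for the second after the job is handed in, with the robot touching nothing.
It also fails if it takes over 45 s, if anything falls off the work surface, if the arm or the gripper's body presses on something with over 40 N, if the wrist force passes 120 N, or if a joint passes its speed limit or range.

## Working session

There is one attempt and no reset: what is moved stays moved. The work goes in short steps, Python scripts to look and compute and a tool call to move; the robot and the scene stay as the last step left them, time stands still between calls to the robot, and variables do not carry over. Pictures are saved under pics/ and viewed, at most 10 in all, crops included, and the job is handed in when it is done.

Besides the shell and the picture viewer there is one more tool, called after "Request:" as name(argument=value, ...) on one line, values as JSON. arm_command: Moves the arm, as the interface text tells. Its arguments: {"type":"object","properties":{"plan":{"type":"string"},"newtons":{"type":"number"}},"required":["plan"]}

```bash
mkdir -p pics; cat > h.py <<'E'
import numpy as np, cv2
from rig import sense, grab_frame, close_job, grasp_offset
def px2w(f,uv,z):
    K=np.array(f["camera_matrix"],float);k1=f["k1"];T=np.array(f["world_from_camera"])
    out=[]
    for (u,v),zz in zip(uv,np.broadcast_to(z,len(uv))):
        p=cv2.undistortPoints(np.array([[[u,v]]],float),K,np.array([k1,0,0,0,0.]))[0,0]
        d=T[:3,:3]@np.array([p[0],-p[1],-1]);o=T[:3,3]
        out.append(o+d*(zz-o[2])/d[2])
    return np.array(out)
E
python3 - <<'E'
from h import *
for n in("top","scene"):
    f=grab_frame(n);cv2.imwrite(f"pics/{n}0.png",f["pixels"]);print(n,np.round(f["world_from_camera"],3).tolist(),f["k1"],np.array(f["camera_matrix"]).tolist())
print(grasp_offset,sense())
E
```

```text
top [[0.006, 0.996, -0.092, 0.333], [-1.0, 0.007, 0.007, -0.048], [0.008, 0.092, 0.996, 1.076], [0.0, 0.0, 0.0, 1.0]] 0.017621980329733205 [[404.1454488830234, 0.0, 324.78540178210096], [0.0, 404.1454488830234, 196.53947391986844], [0.0, 0.0, 1.0]]
scene [[-0.778, 0.324, -0.539, -0.256], [-0.629, -0.381, 0.678, 0.815], [0.014, 0.866, 0.5, 0.672], [0.0, 0.0, 0.0, 1.0]] -0.1344914433309407 [[490.89108666684615, 0.0, 318.3564010609974], [0.0, 490.89108666684615, 195.49225884128396], [0.0, 0.0, 1.0]]
-0.0187 {'t': 0.1, 'q': array([-1.33038577e+00,  3.53646146e-01,  1.63405827e+00,  1.79765265e-05,
        1.15520265e+00, -2.38434492e-03]), 'dq': array([-8.39594286e-04, -1.21320466e-03, -3.20028315e-03, -1.37229997e-03,
        5.70313938e-05,  9.30968504e-04]), 'joint_efforts': array([-3.71647311e-04, -6.06354189e+01, -3.42820323e+01, -2.45481817e-05,
        3.91191454e-03, -1.58224572e-05]), 'tcp_pos': array([ 0.15017248, -0.60624564,  0.23059539]), 'tool_rot': array([ 9.92640600e-01,  1.21095858e-01, -6.98686135e-05, -6.53529967e-04]), 'contact_force': array([ 0.34132165, -0.59289782, -0.12180005]), 'torque': array([0.02242981, 0.01651274, 0.01305153]), 'grasp_force': 0.0, 'width': 0.08538149460776169}
```

View pics/top0.png

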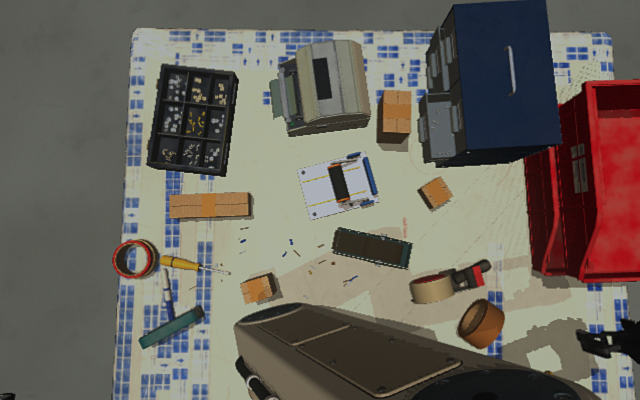

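View pics/scene0.png

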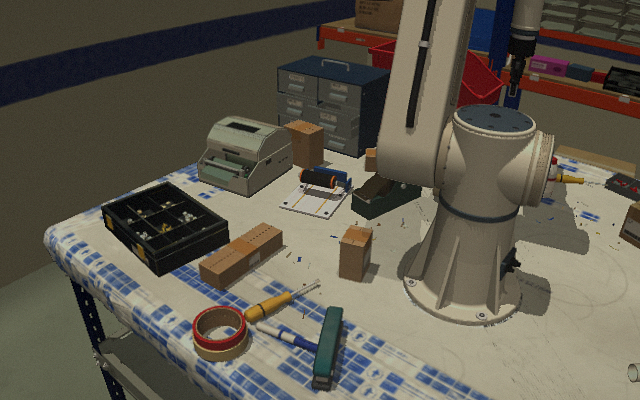

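```bash
python3 - <<'E'
import cv2
a=cv2.imread("pics/top0.png")
c1=cv2.resize(a[180:230,155:265],None,fx=7,fy=7,interpolation=cv2.INTER_CUBIC)
c2=cv2.resize(a[145:225,292:388],None,fx=7,fy=7,interpolation=cv2.INTER_CUBIC)
cv2.imwrite("pics/c1.png",c1);cv2.imwrite("pics/c2.png",c2)
E
```

```text
(no output)
```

View pics/c1.png

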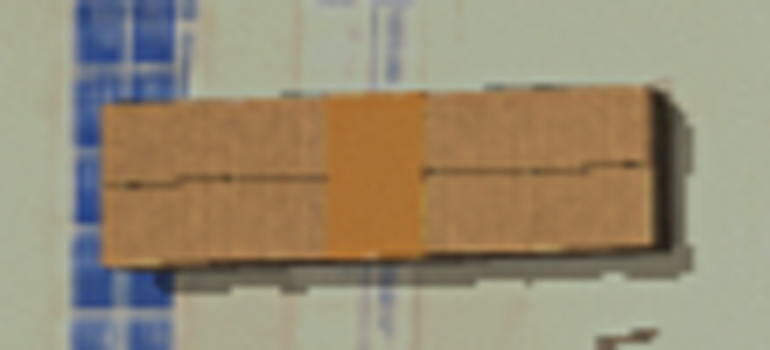

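View pics/c2.png

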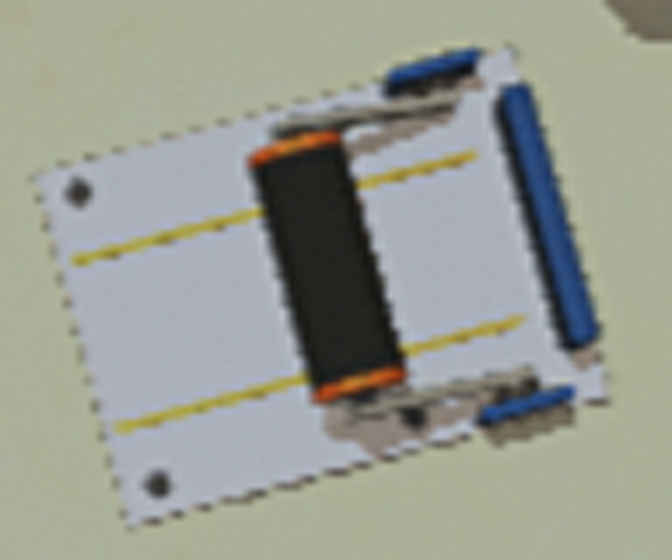

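The first crop shows the carton's top face with corners at about (103,104), (650,88), (655,247) and (103,265). The second shows the jig plate with corners at (38,177), (515,45), (607,402) and (130,527), and the yellow lines at (75,262)-(475,156) and (118,428)-(522,320).

```bash
python3 - <<'E'
from h import *
f=grab_frame("top")
def P(c,o,z): return px2w(f,(np.array(c,float)+.5)/7-.5+np.array(o),z)
def fit(M,W):
    M=np.array(M,float);W=W[:,:2];m=M.mean(0);w=W.mean(0)
    a=(M-m)[:,0]+1j*(M-m)[:,1];b=(W-w)[:,0]+1j*(W-w)[:,1]
    s=np.vdot(a,b);th=np.angle(s);R=np.array([[np.cos(th),-np.sin(th)],[np.sin(th),np.cos(th)]])
    t=w-R@m;print("th",th,"scale",abs(s)/np.vdot(a,a).real,"t",t,"res mm",np.round(1e3*(W-(M@R.T+t)),1).tolist());return th,t,R
# carton: y along length pointing rearwards(+y world)
C=P([(103,104),(650,88),(655,247),(103,265)],(155,180),.045)
fit([(.0305,.1),(.0305,-.1),(-.0305,-.1),(-.0305,.1)],C)
J=P([(38,177),(515,45),(607,402),(130,527)],(292,145),.008)
th,t,R=fit([(-.1,.07),(.09,.07),(.09,-.07),(-.1,-.07)],J)
L=P([(75,262),(475,156),(118,428),(522,320)],(292,145),.008)
print("lines in jig",np.round((L[:,:2]-t)@R*1e3,1).tolist())
S=P([(500,90),(555,350)],(292,145),.045);print("stop face",np.round((S[:,:2]-t)@R*1e3,1).tolist())
B=P([(297,147),(359,385)],(292,145),.056);print("roller ends",np.round((B[:,:2]-t)@R*1e3,1).tolist())
E
```

```text
th 0.03825855515544132 scale 0.9918126749257331 t [0.4056072  0.24082476] res mm [[-1.1, -0.5], [-1.5, 0.9], [1.3, 0.1], [1.3, -0.5]]
th -1.3048285647621571 scale 0.9928738838494402 t [ 0.46283877 -0.09442071] res mm [[-1.2, -1.3], [1.3, -0.2], [-0.8, 2.2], [0.7, -0.8]]
lines in jig [[-93.7, 33.3], [64.3, 33.6], [-94.0, -32.1], [64.9, -31.7]]
stop face [[74.8, 49.9], [68.6, -48.3]]
roller ends [[-4.1, 46.9], [-5.0, -43.1]]
```

Request:
arm_command(plan="0 0 -35 0 0 0 1;0 0 -35 0 0 0 1;0 0 -35 0 0 0 1;0 0 -35 0 0 0 1;0 0 -35 0 0 0 1;23 -24 0 0 0 0 1;23 -24 0 0 0 0 1;23 -24 0 0 0 0 1")

```text
t: 0.82
tcp_pos: [0.2001, -0.5194, 0.4065]
tool_rot: [0.993, 0.121, 0.0, 0.0]
contact_force: [0.6, -0.3, -0.1]
width: 0.0859
grasp_force: 0.0
```

Request:
arm_command(plan="23 -24 0 0 0 0 1;23 -24 0 0 0 0 1;23 -24 0 0 0 0 1;23 -24 0 0 0 0 1;23 -24 0 0 0 0 1;23 -24 0 0 0 0 1;23 -24 0 0 0 0 1;23 -24 0 0 0 0 1")

```text
t: 1.48
tcp_pos: [0.3327, -0.288, 0.4062]
tool_rot: [0.993, 0.121, 0.0, -0.0]
contact_force: [0.0, -0.2, -0.7]
width: 0.0853
grasp_force: 0.0
```

Request:
arm_command(plan="13 -33 0 0 0 0 1;13 -33 0 0 0 0 1;13 -33 0 0 0 0 1;13 -33 0 0 0 0 1;13 -33 0 0 0 0 1;13 -33 0 0 0 0 1;13 -33 0 0 0 0 1;13 -33 0 0 0 0 1")

```text
t: 2.15
tcp_pos: [0.3694, -0.0067, 0.4064]
tool_rot: [0.993, 0.121, 0.0, 0.0]
contact_force: [0.3, -0.1, 0.8]
width: 0.0852
grasp_force: 0.0
```

Request:
arm_command(plan="13 -33 0 0 0 0 1;13 -33 0 0 0 0 1;13 -33 0 0 0 0 1;13 -33 0 0 0 0 1;13 -33 0 0 0 0 1;13 -33 0 0 0 0 1;0 0 20 0 0 -0.12 1;0 0 20 0 0 -0.12 1")

```text
t: 2.82
tcp_pos: [0.3983, 0.2048, 0.3661]
tool_rot: [0.97, 0.243, 0.001, -0.0]
contact_force: [0.5, -1.4, -1.1]
width: 0.0855
grasp_force: 0.0
```

Request:
arm_command(plan="0 0 20 0 0 -0.12 1;0 0 20 0 0 -0.12 1;0 0 20 0 0 -0.12 1;0 0 20 0 0 -0.12 1;0 0 20 0 0 -0.12 1;0 0 20 0 0 -0.12 1;0 0 20 0 0 -0.12 1;0 0 0 0 0 -0.12 1")

```text
t: 3.48
tcp_pos: [0.3958, 0.2015, 0.2227]
tool_rot: [0.749, 0.663, -0.003, -0.001]
contact_force: [-0.3, -0.6, 0.3]
width: 0.0852
grasp_force: 0.0
```

```bash
cat >> h.py <<'E'
from scipy.spatial.transform import Rotation as Ro
def togo(target,yaw_y):
    "tool-frame shift (mm) and turn about tool z to reach target with tool y at world angle yaw_y (mod pi)"
    s=sense();R=Ro.from_quat(s["tool_rot"]).as_matrix();d=R.T@(np.array(target)-s["tcp_pos"])*1e3
    a=np.arctan2(R[1,1],R[0,1]);w=(yaw_y-a+np.pi/2)%np.pi-np.pi/2
    print("pos",s["tcp_pos"],"rot vec tilt",R[:,2].round(4),"shift",d.round(1),"turn",round(-w,4),"q6",s["q"][5].round(2),"t",s["t"])
E
python3 -c "
from h import *
togo((0.404,0.281,0.1),0.038)"
```

```text
pos [0.39577772 0.20151805 0.22268739] rot vec tilt [-0.0051 -0.0026 -1.    ] shift [ 80.3  -0.9 122.4] turn -0.16 q6 0.59 t 3.4833
```

Request:
arm_command(plan="20 0 20 0 0 -0.04 1;20 0 20 0 0 -0.04 1;20 0 20 0 0 -0.04 1;20 0 20 0 0 -0.04 1;0 0 20 0 0 0 1;0 0 20 0 0 0 1;0 0 0 0 0 0 1;0 0 0 0 0 0 1")

```text
t: 4.15
tcp_pos: [0.4026, 0.2819, 0.1057]
tool_rot: [0.696, 0.718, -0.001, -0.0]
contact_force: [0.2, 0.6, 0.1]
width: 0.0856
grasp_force: 0.0
```

```bash
python3 -c "
from h import *
togo((0.404,0.281,0.01),0.038)
cv2.imwrite('pics/s1.png',grab_frame('scene')['pixels'][170:330,60:380].repeat(2,0).repeat(2,1))"
```

```text
pos [0.4025926  0.28186893 0.10565016] rot vec tilt [-0.0022 -0.0016 -1.    ] shift [-0.8  1.6 95.6] turn -0.0059 q6 0.58 t 4.15
```

View pics/s1.png

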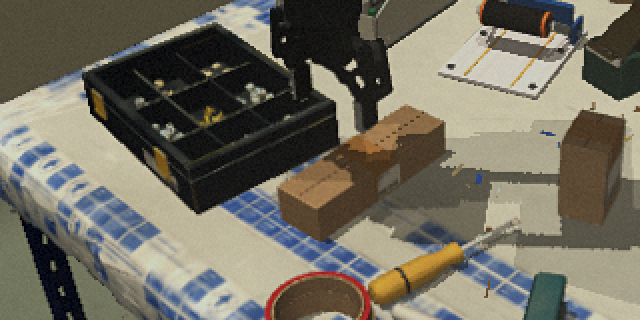

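The picture shows the open gripper above the carton's rear half, around (330,110), with the parts case close on its far side. I'll check that gap.

```bash
python3 -c "
from h import *
f=grab_frame('top');a=cv2.imread('pics/top0.png')
for z in(0,.04,.06):print(z,px2w(f,[(150,168),(200,173),(226,176)],z)[:,:2].round(3).tolist())
print(a[165:195,200].sum(1).tolist(), a[165:195,215].sum(1).tolist())"
```

```text
0 [[0.506, 0.412], [0.494, 0.279], [0.486, 0.21]]
0.04 [[0.5, 0.395], [0.488, 0.267], [0.48, 0.2]]
0.06 [[0.496, 0.387], [0.485, 0.261], [0.478, 0.195]]
[60, 79, 209, 193, 151, 144, 78, 68, 104, 388, 366, 363, 365, 371, 406, 488, 502, 497, 493, 491, 495, 501, 499, 499, 500, 494, 500, 505, 425, 364] [91, 91, 98, 123, 197, 148, 128, 133, 85, 50, 127, 501, 504, 493, 490, 493, 491, 486, 482, 483, 485, 487, 490, 485, 482, 477, 484, 490, 304, 331]
```

Request:
arm_command(plan="0 1.5 20 0 0 -0.006 1;0 0 20 0 0 0 1;0 0 20 0 0 0 1;0 0 18 0 0 0 1;0 0 12 0 0 0 1;0 0 3 0 0 0 1;0 0 0 0 0 0 1;0 0 0 0 0 0 1")

```text
t: 4.92
tcp_pos: [0.4057, 0.2828, 0.0145]
tool_rot: [0.694, 0.72, 0.001, 0.0]
contact_force: [-0.2, 0.1, 0.1]
width: 0.0852
grasp_force: 0.0
```

Request:
arm_command(plan="0 0 0 0 0 0 0;0 0 0 0 0 0 0;0 0 0 0 0 0 0;0 0 0 0 0 0 0;0 0 0 0 0 0 0;0 0 0 0 0 0 0;0 0 0 0 0 0 0;0 0 0 0 0 0 0", newtons=60)

```text
t: 5.58
tcp_pos: [0.4056, 0.2829, 0.0146]
tool_rot: [0.693, 0.721, 0.001, 0.0]
contact_force: [-1.9, -1.5, 10.2]
width: 0.0589
grasp_force: 64.0
```

Request:
arm_command(plan="0 0 -10 0 0 0 0;0 0 -15 0 0 0 0;0 0 -15 0 0 0 0;0 0 -15 0 0 0 0;0 0 -5 0 0 0 0;0 0 0 0 0 0 0;0 0 0 0 0 0 0", newtons=80)

```text
t: 6.17
tcp_pos: [0.4049, 0.2824, 0.0735]
tool_rot: [0.694, 0.72, 0.0, 0.0]
contact_force: [0.3, -0.4, -1.4]
width: 0.0587
grasp_force: 86.9
```

```bash
cat >> h.py <<'E'
def jig(x,y,z,th=-1.3048):
    return np.array([.4628+np.cos(th)*x-np.sin(th)*y,-.0944+np.sin(th)*x+np.cos(th)*y,z])
E
python3 -c "
from h import *
togo(jig(-.192,.001,.06),.266);s=sense();print(s['contact_force'],s['torque'],s['width'])
cv2.imwrite('pics/s2.png',grab_frame('scene')['pixels'][150:310,100:420].repeat(2,0).repeat(2,1))"
```

```text
pos [0.40494783 0.2824335  0.07350246] rot vec tilt [ 6.e-04  5.e-04 -1.e+00] shift [-191.5    1.1   13.4] turn -0.228 q6 0.57 t 6.1667
[ 0.29260916 -0.40444726 -1.4094546 ] [ 0.06244769 -0.02202906  0.05191781] 0.05874194838438403
```

View pics/s2.png

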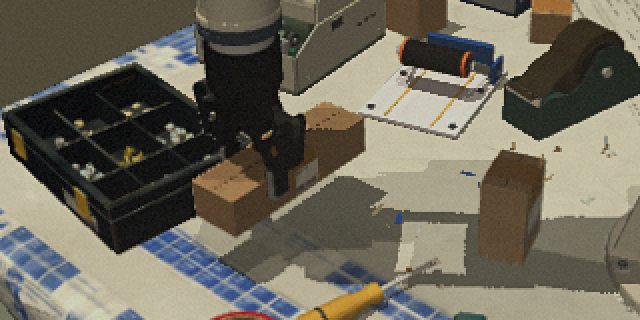

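Request:
arm_command(plan="-20 0 0 0 0 0 0;-25 0 0 0 0 0 0;-28 0 0 0 0 0 0;-28 0 0 0 0 0 0;-28 0 0 0 0 0 0;-28 0 0 0 0 0 0;-20 0 0 0 0 0 0;-10 0 0 0 0 0 0")

```text
t: 6.88
tcp_pos: [0.4109, 0.0935, 0.0725]
tool_rot: [0.694, 0.72, -0.001, -0.001]
contact_force: [-0.3, 0.5, -0.9]
width: 0.0585
grasp_force: 86.9
```

Request:
arm_command(plan="0 0 0 0 0 -0.06 0;0 0 0 0 0 -0.06 0;0 0 0 0 0 -0.06 0;0 0 0 0 0 -0.048 0;0 0 0 0 0 0 0;0 0 0 0 0 0 0;0 0 0 0 0 0 0")

```text
t: 7.47
tcp_pos: [0.4118, 0.0957, 0.073]
tool_rot: [0.608, 0.794, -0.0, -0.0]
contact_force: [0.5, -0.1, -1.4]
width: 0.0586
grasp_force: 87.0
```

```bash
python3 -c "
from h import *
togo(jig(-.192,.001,.0235),.266)
f=grab_frame('top')['pixels']
cv2.imwrite('pics/t2.png',cv2.resize(f[140:230,220:390],None,fx=4.7,fy=4.7,interpolation=cv2.INTER_CUBIC))"
```

```text
pos [0.41177266 0.0957129  0.07295645] rot vec tilt [-7.e-04 -1.e-04 -1.e+00] shift [-4.8  0.3 49.5] turn -0.0014 q6 -0.04 t 7.4667
```

View pics/t2.png

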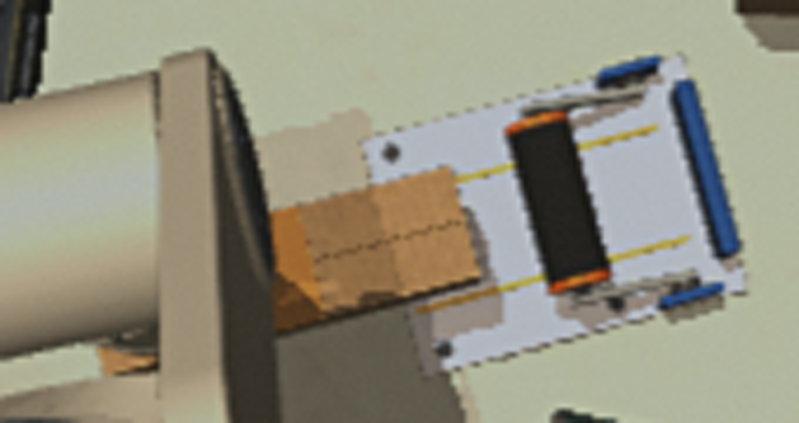

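The carton's front top corners are at about (452,167) and (480,278). I'll convert them to the jig frame to check the alignment.

```bash
python3 -c "
from h import *
f=grab_frame('top');uv=(np.array([(452,167),(480,278),(318,262),(466,222),(272,212)],float)+.5)/4.7-.5+[220,140]
W=px2w(f,uv,.0605+.045-.002);c,s=np.cos(-1.3048),np.sin(-1.3048)
print(((W[:,:2]-[.4628,-.0944])@np.array([[c,-s],[s,c]])*1e3).round(1).tolist())"
```

```text
[[-56.5, 28.1], [-57.3, -31.3], [-135.6, -2.0], [-56.8, -1.4], [-152.1, 29.2]]
```

Request:
arm_command(plan="0 2 10 0 0 0 0;0 0 10 0 0 0 0;0 0 10 0 0 0 0;0 0 10 0 0 0 0;0 0 6 0 0 0 0;0 0 2 0 0 0 0;0 0 1 0 0 0 0;0 0 0 0 0 0 0")

```text
t: 8.23
tcp_pos: [0.414, 0.0961, 0.0241]
tool_rot: [0.607, 0.795, -0.0, -0.0]
contact_force: [-0.4, 0.0, -1.1]
width: 0.0588
grasp_force: 87.0
```

Request:
arm_command(plan="0 0 1 0 0 0 0;0 0 0 0 0 0 0;0 0 0.5 0 0 0 0;0 0 0 0 0 0 0")

```text
t: 8.57
tcp_pos: [0.4141, 0.0961, 0.023]
tool_rot: [0.607, 0.795, 0.0, 0.0]
contact_force: [-0.1, 0.2, -1.1]
width: 0.059
grasp_force: 87.0
```

Request:
arm_command(plan="0 0 0.5 0 0 0 0;0 0 0 0 0 0 0;0 0 0.5 0 0 0 0;0 0 0 0 0 0 0;0 0 0 0 0 0 0")

```text
t: 8.98
tcp_pos: [0.4141, 0.0962, 0.022]
tool_rot: [0.607, 0.795, 0.0, 0.0]
contact_force: [-2.0, 2.7, 4.4]
width: 0.0588
grasp_force: 87.7
```

Request:
arm_command(plan="-5 0 0 0 0 0 0;-5 0 0 0 0 0 0;-5 0 0 0 0 0 0;-5 0 0 0 0 0 0;-5 0 0 0 0 0 0;-5 0 0 0 0 0 0;-5 0 0 0 0 0 0;-5 0 0 0 0 0 0")

```text
t: 9.65
tcp_pos: [0.425, 0.0581, 0.0223]
tool_rot: [0.607, 0.794, 0.001, -0.0]
contact_force: [-3.4, 16.7, 14.0]
width: 0.0586
grasp_force: 88.7
```

Request:
arm_command(plan="-5 0 0 0 0 0 0;-5 0 0 0 0 0 0;-5 0 0 0 0 0 0;-5 0 0 0 0 0 0")

```text
t: 9.98
tcp_pos: [0.4303, 0.0394, 0.0227]
tool_rot: [0.608, 0.794, 0.001, -0.0]
contact_force: [-4.9, 17.8, 19.3]
width: 0.0586
grasp_force: 89.5
```

```bash
python3 -c "
from h import *
togo(jig(-.192+.125,.001,.022),.266);print(sense()['contact_force'])
f=grab_frame('top')['pixels'];g=grab_frame('scene')['pixels']
a=cv2.resize(f[140:230,240:390],(600,360),interpolation=cv2.INTER_CUBIC);b=cv2.resize(g[130:230,200:360],(384,240),interpolation=cv2.INTER_CUBIC)
cv2.imwrite('pics/t3.png',np.vstack([a,np.pad(b,((0,0),(0,216),(0,0)))]))"
```

```text
pos [0.43027617 0.03935689 0.02265534] rot vec tilt [ 0.001   0.0021 -1.    ] shift [-70.6  -2.7   0.5] turn -0.0013 q6 -0.18 t 9.9833
[-4.88182018 17.83099953 19.29625888]
```

View pics/t3.png

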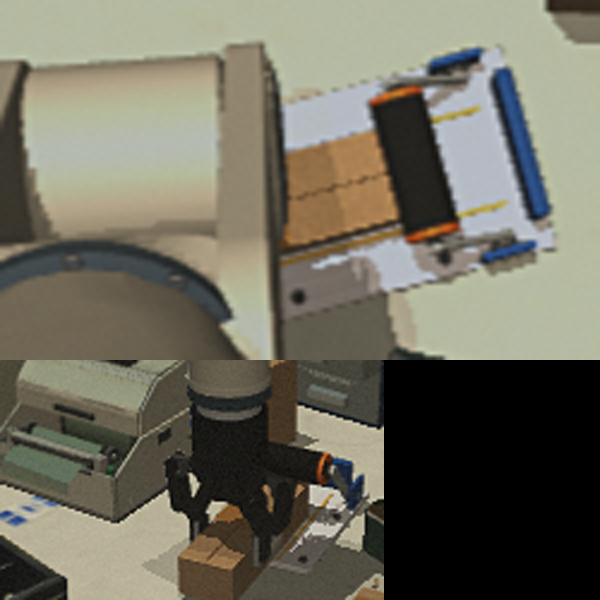

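Request:
arm_command(plan="-6 0 -0.5 0 0 0 0;-8 0 0 0 0 0 0;-8 0 0 0 0 0 0;-8 0 0 0 0 0 0;-8 0 0 0 0 0 0;-8 0 0 0 0 0 0;-6 0 0 0 0 0 0;-4 0 0 0 0 0 0")

```text
t: 10.75
tcp_pos: [0.4452, -0.0156, 0.0227]
tool_rot: [0.607, 0.794, 0.001, 0.0]
contact_force: [0.0, 11.6, 7.2]
width: 0.0586
grasp_force: 88.2
```

Request:
arm_command(plan="-2 0 0 0 0 0 0;-2 0 0 0 0 0 0;-2 0 0 0 0 0 0;-2 0 0 0 0 0 0")

```text
t: 11.08
tcp_pos: [0.4472, -0.023, 0.0227]
tool_rot: [0.607, 0.795, 0.001, 0.0]
contact_force: [-0.3, 10.9, 8.2]
width: 0.0586
grasp_force: 88.2
```

Request:
arm_command(plan="-2 0 0 0 0 0 0;-1.5 0 0 0 0 0 0;-1 0 0 0 0 0 0;0 0 0 0 0 0 0")

```text
t: 11.42
tcp_pos: [0.4484, -0.0274, 0.0227]
tool_rot: [0.607, 0.795, 0.001, 0.0]
contact_force: [0.9, 8.7, 8.5]
width: 0.0586
grasp_force: 88.2
```

Request:
arm_command(plan="-1 0 0 0 0 0 0;-1 0 0 0 0 0 0;0 0 0 0 0 0 0")

```text
t: 11.67
tcp_pos: [0.449, -0.0292, 0.0227]
tool_rot: [0.607, 0.795, 0.001, 0.0]
contact_force: [0.3, 10.5, 6.6]
width: 0.0589
grasp_force: 88.3
```

Request:
arm_command(plan="-1 0 0 0 0 0 0;-1 0 0 0 0 0 0;0 0 0 0 0 0 0")

```text
t: 11.92
tcp_pos: [0.4493, -0.0305, 0.0227]
tool_rot: [0.607, 0.794, 0.001, -0.0]
contact_force: [0.3, 18.3, 9.4]
width: 0.0591
grasp_force: 88.4
```

Request:
arm_command(plan="-1 0 0 0 0 0 0;0 0 0 0 0 0 0")

```text
t: 12.08
tcp_pos: [0.4493, -0.0305, 0.0227]
tool_rot: [0.607, 0.794, 0.001, -0.001]
contact_force: [-1.5, 27.2, 10.4]
width: 0.0586
grasp_force: 88.6
```

Request:
arm_command(plan="1 0 0 0 0 0 0;0 0 0 0 0 0 0;0 0 0 0 0 0 1;0 0 0 0 0 0 1;0 0 0 0 0 0 1;0 0 0 0 0 0 1;0 0 0 0 0 0 1;0 0 0 0 0 0 1")

```text
t: 12.75
tcp_pos: [0.4487, -0.032, 0.0222]
tool_rot: [0.607, 0.795, -0.0, -0.0]
contact_force: [-0.9, 0.6, -0.7]
width: 0.0854
grasp_force: 0.0
```

Request:
arm_command(plan="0 0 -5 0 0 0 1;0 0 -10 0 0 0 1;0 0 -15 0 0 0 1;0 0 -20 0 0 0 1;0 0 -25 0 0 0 1;0 0 -25 0 0 0 1;0 0 -25 0 0 0 1;0 0 -25 0 0 0 1")

```text
t: 13.42
tcp_pos: [0.4485, -0.0318, 0.1745]
tool_rot: [0.607, 0.795, 0.0, 0.0]
contact_force: [0.2, -0.2, 0.6]
width: 0.0853
grasp_force: 0.0
```

Request:
arm_command(plan="20 0 -20 0 0 0 1;30 0 -20 0 0 0 1;30 0 -20 0 0 0 1;30 0 -20 0 0 0 1;30 0 0 0 0 0 1;30 0 0 0 0 0 1;0 0 0 0 0 0 1;0 0 0 0 0 0 1")

```text
t: 14.08
tcp_pos: [0.4035, 0.1333, 0.2532]
tool_rot: [0.606, 0.796, 0.0, 0.0]
contact_force: [-0.4, 0.1, -0.4]
width: 0.0851
grasp_force: 0.0
```

```bash
python3 -c "
from h import *
s=sense();print(s['t'],s['tcp_pos'],s['contact_force'],s['width'])
f=grab_frame('top')['pixels'];g=grab_frame('scene')['pixels']
a=cv2.resize(f[140:230,260:460],(800,360),interpolation=cv2.INTER_CUBIC);b=cv2.resize(g[130:230,220:420],(480,240),interpolation=cv2.INTER_CUBIC)
cv2.imwrite('pics/t4.png',np.vstack([a,np.pad(b,((0,0),(0,320),(0,0)))]))"
```

```text
14.0833 [0.40349169 0.13328005 0.25320108] [-0.39572308  0.05205153 -0.37068444] 0.08511925095443827
```

View pics/t4.png

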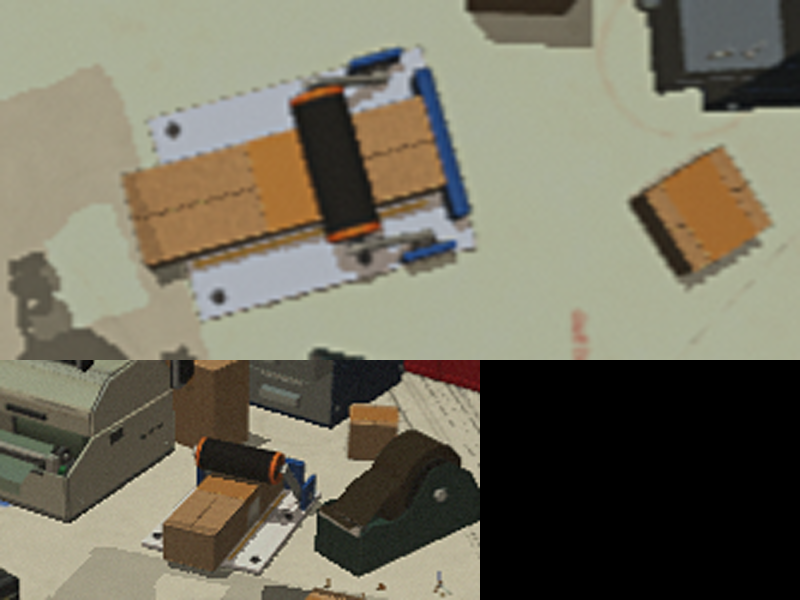

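The carton lies against the blue stop, with its front edge at (422,95)-(446,188), and the roller rests on it. The tiny carton is where it was. I'll check the numbers before handing in.

```bash
python3 -c "
from h import *
f=grab_frame('top');uv=(np.array([(122,172),(152,268),(422,95),(446,188)],float)+.5)/4-.5+[260,140]
W=px2w(f,uv,.053);c,s=np.cos(-1.3048),np.sin(-1.3048)
print(((W[:,:2]-[.4628,-.0944])@np.array([[c,-s],[s,c]])*1e3).round(1).tolist())"
```

```text
[[-123.4, 33.5], [-120.4, -30.7], [74.8, 32.4], [73.6, -29.4]]
```

Home: its front is at 74–75 mm, it sits centred within about 1.5 mm, and it is square to the lane.

```bash
python3 -c "
from h import *
print(close_job())"
```

```text
the job is handed in; nothing more can be done
None
```

The long carton is home against the blue end stop, square in the lane with the roller bearing down on it; the gripper is clear, the tiny carton was left alone, and the job was handed in at about 14 s.

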